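# Clamp a lens cell in the bench fixture

## Robot

A 6-joint arm with a two-finger parallel gripper is mounted at the origin on a cart in front of the work surface, level with it; the furniture and walls round the work are solid. World frame = base frame: x ahead of the robot, y to its left, z up, the work surface at z = 0. Lengths are in m, angles in rad, forces in N, time in s.
With the tool pointing down it reaches from about 0.35 to 0.775 m from the base axis. Payload 5.5 kg.
Tool frame: the origin (TCP) lies on the centre line of the jaws, within the pads' length; the fingertips stand 14 mm ahead of it and the grasp point (between the pads) lies 5 mm behind it (robot.nose_length is the distance from the TCP to the fingertips, in m); z points along the fingers, y is the line along which they close (so a half turn about z gives the same grasp; the last joint's range is limited). The gripper opens to 85 mm and grips with 20 to 120 N. Pads are 22 mm wide; open, the fingers measure 114 mm over their backs; the gripper's body (76 mm by 85 mm) begins 54 mm behind the grasp point. The pads swing forward as they close: fully open they stand 13 mm farther back than shut.
Start: joints at [1.151, 0.313, 0.046, 1.304, 0, 1.431], TCP at [0.159, 0.553, 0.245] pointing down, gripper open.
Joint ranges: [-2.76, 2.76], [-0.86, 1.69], [-1.03, 1.26], [-2.2, 2.34], [-1.47, 1.5], [-3.14, 3.14]. Speed limits (rad/s): [2.57, 2.57, 3.14, 3.14, 3.14, 3.14].

## Interface

Orientations are given as a rotation vector (axis times angle).
In Python, from plant import robot, optics gives the robot as it stands. The module is installed in compiled form; this text tells all that it offers.
- The arm moves only by the tool send_rows, never from a script. Its argument "series" is a list of rows, each a list of 3 entries, a list of its own where there are three numbers: the shift along the tool's x, y, z in cm, then the turn about the tool's z in degrees, then the closure, from 0 (fully open) to 1 (shut). A call has 1 to 8 rows; each row is the pose to reach, as a shift and turn from the pose commanded when the call began, along the tool's axes at that moment; what a row does not reach only later rows make up. A row lasts 1/10 s, in which the tool goes at most 50 mm and 8.59 degrees, less where a joint would pass 70% of its speed; a pose out of reach is approached as far as the arm can. A call with a gripper value outside its range is refused whole. The fingers move at their own pace and stop on an object; "squeeze" is the grip in N (left out, the last holds). Time passes only in rows, so rows that repeat a pose let the fingers close. It gives the time, the measured TCP pose, the force, the opening and the grip force at its end, in the units of the state.
- robot.sense(): the state, without advancing time (a new reading comes with each control period).
- optics.get_image(name): name is "scene" or "top" or "wrist"; returns the picture (480x640x3 uint8, red, green, blue); there is no depth.
- optics.camera_params(name): a dict with "intrinsics" (3x3 intrinsics, pixels), "dist_coeffs" ([k1, k2, p1, p2, k3] as OpenCV has them; the pictures are not rectified), "rvec" (rotation vector, rad) and "tvec" (3), from world to camera coordinates, as OpenCV has them; the wrist camera has in their place "mount" (4x4, takes a point from camera to tool coordinates, whose origin is the TCP and whose axes are the flange's). Camera axes: x right, y down, z forward; pixel columns grow to the right and rows downward; lengths in m; the calibration is good to about 2 mm. A picture is of the moment at which its call begins: read the wrist's pose just before it. camera_params takes no time and is no camera call.
- robot.hand_in(): hands the job in; it is judged then, once.
The state is a dict: "t": time; "joint_positions": joint angles; "qd": joint speeds; "effort": joint torques, N m; "ee_pos": TCP position; "tool_rot": TCP orientation; "force": force on the tool from outside, world axes, zero at the start; "ft_torque": the same for the moment, N m; "width": finger opening in m; "grip_force": force on a finger pad.
Only numpy, scipy, OpenCV 4.12 (cv2) and the standard library are available. Lean on these libraries where they do the work, as an engineer would, in place of code of your own. Each camera call takes 0.05 s, during which the arm holds its last target. There are 200 camera calls.

## Task

Clamp the lens cell in the bench fixture, ready for work: with a fingertip push the cell that stands in the fixture's slideway along it until it is fully home against the end stop, then push the clamp lever by its knob past its first notch (light hold) and on round to its second stop, so that the sprung jaw locks the cell in its nest. Nothing is to be picked up: the cell is only slid and stays flat on the plate, and the other small parts round the fixture are left where they are.

Things in the scene. Friction and masses are not known exactly. Their poses are not given: they have to be found in the camera images.
- fixture: clamping fixture, fixed to the bench: grey plate 150 x 185 mm, its top 12 mm above the bench. Origin: underside of the plate, 2.5 mm off its centre in y. Its x axis is the direction in which the cell is pushed (away from the robot; turned up to 0.35 rad either way), y to the left (lever side), z up. Positions below, in mm, are in this frame.
- slideway (a point): middle of the slideway's mouth, on the plate (x -52, y -36.4): the slideway runs along x, 37 mm wide, between a fixed rail on the right (face y -55, 10 mm high) and on the left an entry guide (face y -17.8, 8 mm high, to x 12.5), then the jaw pad (x 14.5 to 48.5, 16 mm high, face y -18.3 when open). It ends at the end stop (face x 50, 14 mm high). Heights above the plate.
- cell: the lens cell to be clamped: black fluted round cap nut, 32.2 mm diameter, 24 high (its straight side reaches 19 mm up), about 0.05 kg, standing upright in the slideway, 49 to 79 mm short of its nest. Origin: centre of its underside; z up.
- nest (a point): x 33.9, y -38.9: where the centre of the cell's underside belongs: on the plate, cell touching the end stop and the fixed rail. Axes as the fixture's. Until it is clamped the cell has 4.5 mm of play in y.
- pivot (a point): upright pivot axis of the lever at plate height (x 31.5, y 50), on a bearing block with a steel index disc of 80 mm diameter, its top 21 mm above the plate. A spring plunger in the lever rides over two rounded ridges on the disc, which part the lever's three places; two short pins, up to 33 mm above the plate, mark its end stops.
- lever (a joint): clamp lever, turning about the upright pivot, counter-clockwise from above as it grows: 0 = released (jaw open), about 0.46 rad = first notch (light hold), 1.047 rad = second stop (locked). Sprung into each place, it snaps over between them: the knob needs about 4 N to leave the first place, about 7 N to leave the first notch. It moves the jaw 11 mm in -y; moved too early, it narrows the slideway.
- knob (a point): middle of the lever's round black knob, 64 mm above the bench, 95 mm from the pivot at an angle of 2.269 rad + lever value from the x axis: released x -30, y 123; locked x -62, y 33. The knob is 15 mm thick at its foot (46 mm above the bench), 25 mm at 66 to 75 mm, top at 80 mm. The lever's arm lies below it, top at 46 mm above the bench.
- pad: sprung steel pad of the jaw, 34 mm long; when locked it presses the cell on the fixed rail with about 7 N. Origin: at the back of the pad's middle, at plate height, 8 mm behind the pressing face.
- banded_mount: bystander: lens mount with nickel band, 32 mm diameter, 16 high, standing loose on the bench to the right of the fixture. Origin: centre of its underside.
- aperture_tube: bystander: black aperture tube, 32 mm diameter, 21 high, standing loose on the bench to the right of the fixture. Origin: centre of its underside.
- bench_tweezers: bystander: steel tweezers, 122 mm long, 8 high, lying loose on the bench to the left of the fixture. Origin: underside, near the middle.
Things that resemble listed ones, but are neither listed nor needed, are in the scene too. What is shaped like the cell but blue or red is not meant.

How it is judged:
On the way, in this order (a step that is already met when the one before it is completed fails the run):
1. the cell is home against the end stop (within 2.5 mm) while the lever is still released (below 0.25 rad) (x of cell in the frame of nest above -0.0025 m and value of joint lever below 0.25 rad), for 0.2 s.
2. the lever is past the first notch and at its second stop (above 0.97 rad) (value of joint lever above 0.97 rad), for 0.2 s.
At the end, for the whole second after the job is handed in: The lever stays at its second stop (above 0.97 rad), the cell stands flat and at rest in its nest, within 2.5 mm of the end stop and 3.5 mm of the nest point, and the sprung pad presses it with more than 3 N (value of joint lever above 0.97 rad and x of cell in the frame of nest above -0.0025 m and horizontal distance between cell and nest below 0.0035 m and z of cell in the frame of nest between -0.002 and 0.002 m and angle between cell's own z axis and vertical below 0.06 rad and contact force between pad and cell above 3 N and linear speed of cell below 0.02 m/s); the robot touches nothing.
It fails at once if the cell is lifted off the plate (more than 5 mm) or tipped over (z of cell in the frame of nest above 0.005 m or angle between cell's own z axis and vertical above 0.5 rad).
It fails at once if one of the other small parts is moved by more than 15 mm (distance of any of banded_mount, aperture_tube, bench_tweezers from where it was at the start of the episode above 0.015 m).
It also fails if it takes over 51 s, if anything falls off the work surface, if the arm or the gripper's body presses on something with over 40 N, if the wrist force passes 120 N, or if a joint passes its speed limit or range.

## Working session

There is one attempt and no reset: what is moved stays moved. The work goes in short steps, Python scripts to look and compute and a tool call to move; the robot and the scene stay as the last step left them, time stands still between calls to the robot, and variables do not carry over. Pictures are saved under pics/ and viewed, at most 10 in all, crops included, and the job is handed in when it is done.

Besides the shell and the picture viewer there is one more tool, called in YAML: its name, and indented under it one key for each argument. send_rows: Moves the arm, as the interface text tells. Its arguments: {"type":"object","properties":{"series":{"type":"array","items":{"type":"array"}},"squeeze":{"type":"number"}},"required":["series"]}

```bash
mkdir -p pics; python3 - <<'E'
from plant import robot, optics
import cv2,numpy as np
s=robot.sense();print({k:np.round(v,3).tolist() if not isinstance(v,(int,float)) else v for k,v in s.items()}, robot.nose_length)
for n in("top","scene"):
    im=optics.get_image(n);cv2.imwrite(f"pics/{n}0.png",im[:,:,::-1])
    p=optics.camera_params(n);print(n,{k:np.round(v,4).tolist() for k,v in p.items()})
p=optics.camera_params("wrist");print({k:np.round(v,4).tolist() for k,v in p.items()})
E
```

```text
{'t': 0.0, 'joint_positions': [1.151, 0.314, 0.045, 1.304, -0.0, 1.431], 'qd': [-0.001, 0.001, 0.0, 0.0, 0.003, -0.0], 'effort': [0.0, -48.062, 29.854, 0.019, -0.0, -0.0], 'ee_pos': [0.159, 0.552, 0.244], 'tool_rot': [-0.438, -3.11, 0.003], 'force': [-0.642, 0.374, 0.373], 'ft_torque': [-0.005, -0.042, 0.01], 'grip_force': 0.0, 'width': 0.08519823261715523} 0.014
top {'intrinsics': [[433.7822, 0.0, 317.6376], [0.0, 433.7822, 245.0535], [0.0, 0.0, 1.0]], 'dist_coeffs': [-0.1082, 0.0, 0.0, 0.0, 0.0], 'rvec': [2.1321, -2.1788, 0.1063], 'tvec': [0.0369, 0.5239, 0.8742]}
scene {'intrinsics': [[572.5663, 0.0, 322.7841], [0.0, 572.5663, 235.5441], [0.0, 0.0, 1.0]], 'dist_coeffs': [-0.1215, 0.0, 0.0, 0.0, 0.0], 'rvec': [2.0753, -1.0233, 0.483], 'tvec': [-0.3097, 0.3302, 0.5916]}
{'intrinsics': [[419.1442, 0.0, 315.7557], [0.0, 419.1442, 248.2861], [0.0, 0.0, 1.0]], 'dist_coeffs': [0.0303, 0.0, 0.0, 0.0, 0.0], 'mount': [[0.0001, -0.9607, -0.2777, 0.0694], [1.0, 0.0002, -0.0003, -0.0004], [0.0004, -0.2777, 0.9607, -0.1301], [0.0, 0.0, 0.0, 1.0]]}
```

View pics/top0.png

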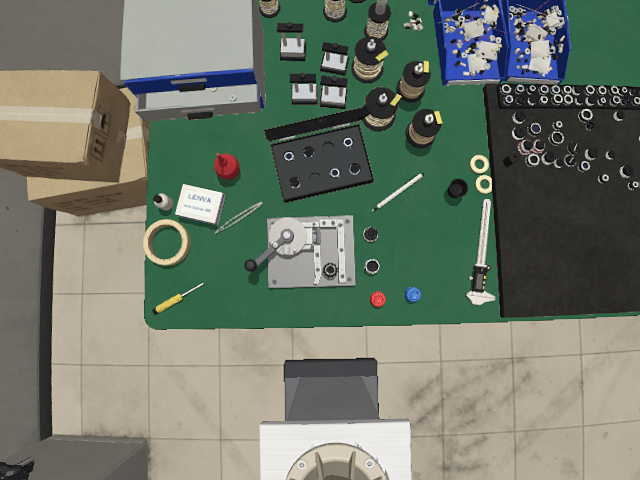

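View pics/scene0.png

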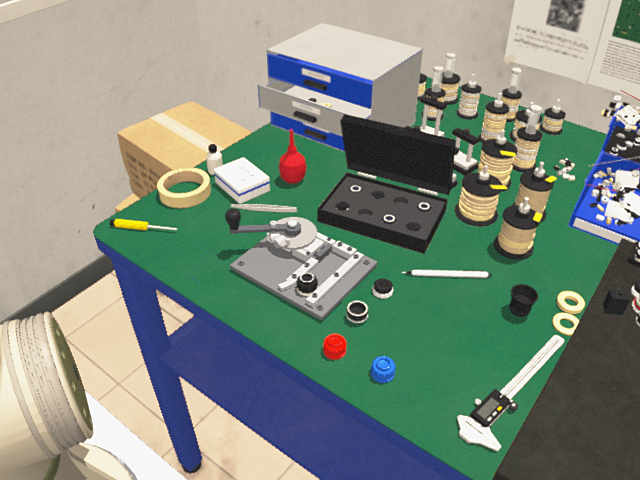

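The top view shows the fixture with plate corners near (269,218), (353,215), (355,286) and (270,288). The pivot is at about (287,237), the knob at (251,266), and the black cell in the slideway at (331,270). Bystanders are the mounts at (371,235) and (372,267) and the tweezers at (238,217). The red and blue decoys sit at (377,299) and (413,295). The scene view agrees, with the cell at (307,283) and the knob at (233,217).

```bash
cat > h.py <<'E'
import numpy as np, cv2
from scipy.spatial.transform import Rotation as R
from plant import robot, optics
def cam(n, s=None):
    p=optics.camera_params(n);K=np.array(p["intrinsics"]);d=np.array(p["dist_coeffs"])
    if n!="wrist":
        Rm=R.from_rotvec(np.ravel(p["rvec"])).as_matrix();t=np.ravel(p["tvec"])
        return K,d,Rm,t
    T=np.eye(4);T[:3,:3]=R.from_rotvec(s["tool_rot"]).as_matrix();T[:3,3]=s["ee_pos"]
    W=np.linalg.inv(T@np.array(p["mount"]));return K,d,W[:3,:3],W[:3,3]
def ray(c,uv):
    K,d,Rm,t=c
    u=cv2.undistortPoints(np.array(uv,float).reshape(-1,1,2),K,d).reshape(-1,2)
    D=np.c_[u,np.ones(len(u))]@Rm; return -Rm.T@t, D
def onplane(c,uv,z):
    o,D=ray(c,uv); return o+D*((z-o[2])/D[:,2])[:,None]
def proj(c,P):
    K,d,Rm,t=c
    return cv2.projectPoints(np.array(P,float).reshape(-1,1,3),cv2.Rodrigues(Rm)[0],t,K,d)[0].reshape(-1,2)
E
python3 - <<'E'
from h import *
im=cv2.imread("pics/top0.png");c=cam("top")
hsv=cv2.cvtColor(im,cv2.COLOR_BGR2HSV)
m=((hsv[...,1]<60)&(hsv[...,2]>60)).astype(np.uint8)
m[:, :255]=0;m[:,362:]=0;m[:208]=0;m[295:]=0
m=cv2.morphologyEx(m,cv2.MORPH_OPEN,np.ones((3,3)))
cs=max(cv2.findContours(m,0,2)[0],key=cv2.contourArea)
P=onplane(c,cv2.convexHull(cs).reshape(-1,2),0.012)
r=cv2.minAreaRect(P[:,:2].astype(np.float32));print(r,cv2.boxPoints(r))
for n,uv,z in(("knob",(251,266),.072),("pivot",(287,237),.04),("cell",(331,270),.036),("m1",(371,235),.016),("m2",(372,267),.021),("tw1",(216,232),.005),("tw2",(262,203),.005)):
    print(n,onplane(c,[uv],z).round(3))
s=robot.sense();print(proj(c,[s["ee_pos"]]))
E
```

```text
((0.5142416954040527, 0.054092083126306534), (0.15115343034267426, 0.21159690618515015), 0.495976060628891) [[ 0.43775198  0.15923235]
 [ 0.43958363 -0.05235662]
 [ 0.5907314  -0.05104818]
 [ 0.58889973  0.16054079]]
knob [[0.481 0.158 0.072]]
pivot [[0.542 0.088 0.04 ]]
cell [[ 0.472 -0.001  0.036]]
m1 [[ 0.545 -0.088  0.016]]
m2 [[ 0.477 -0.087  0.021]]
tw1 [[0.561 0.246 0.005]]
tw2 [[0.622 0.145 0.005]]
[[  6.94771678 453.78253697]]
```

send_rows:
  series:
    - [[-5, -4, 0], -8, 1]
    - [[-10, -8, 0], -16, 1]
    - [[-14, -12, 0], -16, 1]
    - [[-18, -15, 0], -16, 1]
    - [[-22, -19, 0], -16, 1]
    - [[-26, -22, 0], -16, 1]
    - [[-30, -26, 0], -16, 1]
    - [[-34, -29, 0], -16, 1]
  squeeze: 30

```text
t: 0.9
ee_pos: [0.3785, 0.2183, 0.2452]
tool_rot: [-0.001, -3.141, -0.0]
force: [1.6, 0.2, -0.8]
width: 0.0001
grip_force: 0.0
```

```bash
cat >> h.py <<'E'
def to(P,yaw=None):
    "shift (cm) and turn (deg) in tool axes to world point P, tool y at angle yaw"
    s=robot.sense();M=R.from_rotvec(s["tool_rot"]).as_matrix()
    a=np.arctan2(M[1,1],M[0,1]);
    return (M.T@(np.array(P)-s["ee_pos"])*100).round(2), None if yaw is None else np.rad2deg(a-yaw).round(2)
E
python3 -c "
from h import *
print(to([0.49,0.04,0.26],np.pi/2+.01),robot.sense()['ee_pos'],robot.sense()['width'])"
```

```text
(array([-11.16, -17.82,  -1.49]), np.float64(-0.59)) [0.37845549 0.21826872 0.24516686] 0.00011255863501377135
```

send_rows:
  series:
    - [[-3, -4, -0.5], 0, 1]
    - [[-6, -8, -1], 0, 1]
    - [[-9, -12, -1.5], 0, 1]
    - [[-11, -16, -1.5], 0, 1]
    - [[-11, -18, -1.5], 0, 1]
    - [[-11, -18, -1.5], 0, 1]
    - [[-11, -18, -1.5], 0, 1]

```text
t: 1.6
ee_pos: [0.4877, 0.04, 0.2599]
tool_rot: [-0.003, -3.14, -0.001]
force: [0.4, -0.5, 1.4]
width: -0.0001
grip_force: 0.0
```

```bash
python3 - <<'E'
from h import *
import pickle
s=robot.sense();im=optics.get_image("wrist")[:,:,::-1];cv2.imwrite("pics/w1.png",im);pickle.dump(s,open("s1.pkl","wb"));print(s["ee_pos"],s["tool_rot"])
E
```

```text
[0.48771976 0.03997342 0.25987497] [-3.02898407e-03 -3.14043987e+00 -9.30074126e-04]
```

View pics/w1.png

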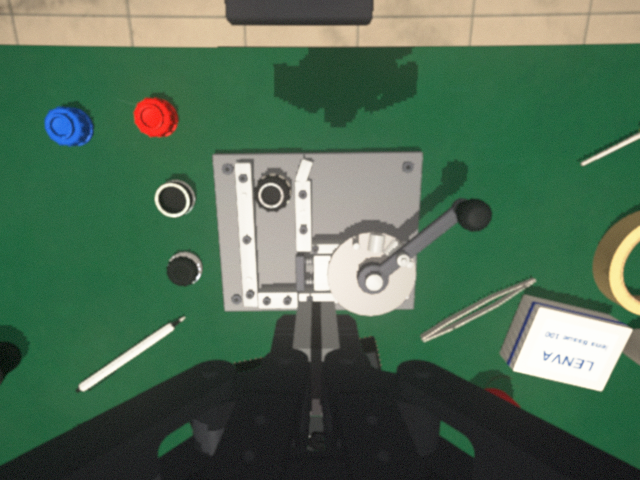

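The wrist view is upside down, with the robot at the top. The plate corners are near (214,152), (422,152), (414,310) and (225,310). The cell is at (272,193), the knob at (473,215), the pivot cap at (373,281), and the rail edge runs along u≈255.

```bash
python3 - <<'E'
from h import *
import pickle
s=pickle.load(open("s1.pkl","rb"));c=cam("wrist",s);im=cv2.imread("pics/w1.png");g=cv2.cvtColor(im,6)
hsv=cv2.cvtColor(im,cv2.COLOR_BGR2HSV)
ng=((hsv[...,1]<90)).astype(np.uint8)
# plate near edge (v~152) and left/right edges by first non-green
def edge(pts,z):
    P=onplane(c,pts,z)[:,:2]; l=cv2.fitLine(P.astype(np.float32),cv2.DIST_HUBER,0,.01,.01).ravel();return P.mean(0),l[:2]
top=[(u,135+np.argmax(ng[135:175,u])) for u in range(235,405,5)]
lef=[(200+np.argmax(ng[v,200:235]),v) for v in range(170,300,5)]
rig=[(435-np.argmax(ng[v,435:400:-1]),v) for v in range(165,200,5)]
for n,e in(("near",top),("right(-y)",lef),("left(+y)",rig)):
    p,d=edge(e,.012);print(n,p.round(4),"angle",np.rad2deg(np.arctan2(d[1],d[0])).round(2))
# dark blobs
dk=(g<60).astype(np.uint8)
for n,(u,v),z,r in(("knob",(473,215),.071,25),("cell",(272,193),.031,26)):
    m=np.zeros_like(dk);cv2.circle(m,(u,v),r,1,-1);m=cv2.morphologyEx(m*dk,cv2.MORPH_OPEN,np.ones((5,5)))
    k=max(cv2.findContours(m,0,2)[0],key=cv2.contourArea);(x,y),rr=cv2.minEnclosingCircle(k);print(n,x,y,rr,onplane(c,[(x,y)],z).round(4))
print("pivotcap",onplane(c,[(373,281)],.05).round(4),"cell ring",onplane(c,[(272,194)],.036).round(4))
print("rail face top", onplane(c,[(255,165),(258,285)],.022).round(4))
print(edge([(u,v) for u,v in top],.012)[0])
E
```

```text
near [0.4383 0.0409] angle 89.99
right(-y) [ 0.5126 -0.0548] angle 0.34
left(+y) [0.4638 0.1337] angle 0.31
knob 472.63720703125 212.6873321533203 18.862529754638672 [[0.4818 0.1601 0.071 ]]Traceback (most recent call last):
  File "<stdin>", line 18, in <module>
ValueError: max() iterable argument is empty
```

```bash
python3 - <<'E'
from h import *
import pickle
s=pickle.load(open("s1.pkl","rb"));c=cam("wrist",s)
print("pivotcap",onplane(c,[(373,281)],.05).round(4),"cell ring",onplane(c,[(272,194)],.036).round(4))
print("rail face top", onplane(c,[(255,165),(258,285)],.022).round(4))
th=.005;Rf=np.array([[np.cos(th),-np.sin(th)],[np.sin(th),np.cos(th)]]);O=np.array([.5125,.037])
W=lambda p:O+Rf@np.array(p)
for p in((-90,-37),(0,-37),(31.5,50),(-30,123),(-62,33)):print(p,W(np.array(p)/1000).round(4))
print(to([.405,.0,.10]))
E
```

```text
pivotcap [[0.5456 0.0886 0.05  ]] cell ring [[0.4723 0.0023 0.036 ]]
rail face top [[ 0.4493 -0.0131  0.022 ]
 [ 0.5599 -0.0149  0.022 ]]
(-90, -37) [ 4.227e-01 -4.000e-04]
(0, -37) [0.5127 0.    ]
(31.5, 50) [0.5437 0.0872]
(-30, 123) [0.4819 0.1598]
(-62, 33) [0.4503 0.0697]
(array([ 8.25, -4.08, 16.01]), None)
```

```bash
python3 - <<'E'
from h import *
import pickle
s=pickle.load(open("s1.pkl","rb"));c=cam("wrist",s);g=cv2.cvtColor(cv2.imread("pics/w1.png"),6)
for v in(215,235,255,275):print(v,g[v,228:322:2].tolist())
print(onplane(c,[(u,235) for u in(236,254,297,310)],.021).round(4))
x0,y0,x1,y1=200,140,360,260
cv2.imwrite("pics/w1c.png",cv2.resize(cv2.imread("pics/w1.png")[y0:y1+60,x0:x1+40],None,fx=3.3,fy=3.3,interpolation=3))
E
```

```text
215 [178, 177, 182, 180, 177, 224, 245, 244, 246, 246, 247, 248, 229, 120, 161, 179, 179, 179, 179, 181, 180, 181, 178, 181, 177, 181, 178, 176, 177, 178, 179, 179, 176, 177, 237, 249, 248, 247, 247, 248, 249, 220, 160, 177, 177, 175, 178]
235 [181, 181, 183, 180, 182, 197, 240, 243, 227, 165, 209, 244, 247, 178, 126, 178, 183, 182, 181, 183, 182, 185, 182, 184, 179, 180, 181, 180, 180, 181, 181, 179, 178, 174, 226, 250, 248, 241, 240, 248, 249, 234, 162, 143, 106, 102, 105]
255 [185, 182, 185, 186, 184, 181, 207, 245, 245, 246, 247, 249, 249, 235, 123, 159, 184, 184, 187, 181, 186, 182, 179, 183, 183, 183, 181, 184, 183, 185, 184, 185, 186, 172, 110, 87, 85, 83, 89, 98, 102, 102, 107, 152, 175, 174, 175]
275 [187, 183, 189, 186, 186, 187, 184, 229, 243, 245, 246, 248, 249, 247, 193, 125, 179, 184, 184, 183, 182, 186, 183, 185, 186, 186, 184, 184, 188, 186, 183, 181, 185, 176, 145, 143, 144, 141, 103, 97, 100, 100, 107, 230, 253, 252, 252]
[[ 0.5118 -0.0331  0.021 ]
 [ 0.5118 -0.0168  0.021 ]
 [ 0.5119  0.0222  0.021 ]
 [ 0.5119  0.034   0.021 ]]
```

View pics/w1c.png

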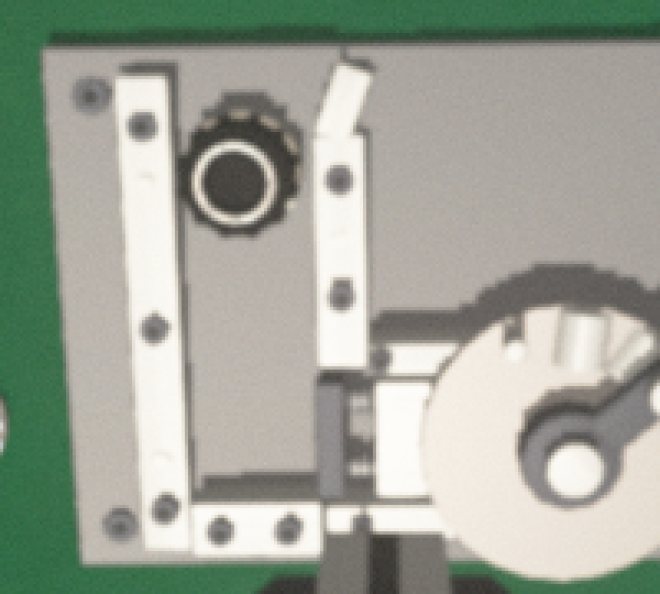

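The crop shows the rail's inner edge at u≈254.5 and the guide's edge at u≈295.5 in full-picture pixels. The slideway centre is therefore at y≈0.002, and the cell at about (0.473, 0.001).

send_rows:
  series:
    - [[4, -2, 3], 0, 1]
    - [[7.6, -3.8, 6], 0, 1]
    - [[7.6, -3.8, 10], 0, 1]
    - [[7.6, -3.8, 14], 0, 1]
    - [[7.6, -3.8, 18], 0, 1]
    - [[7.6, -3.8, 21], 0, 1]
    - [[7.6, -3.8, 22.2], 0, 1]
    - [[7.6, -3.8, 22.2], 0, 1]

```text
t: 2.45
ee_pos: [0.4099, 0.0038, 0.0367]
tool_rot: [0.003, -3.137, -0.002]
force: [-0.4, 0.4, 0.0]
width: -0.0001
grip_force: 0.0
```

```bash
python3 - <<'E'
from h import *
s=robot.sense();cv2.imwrite("pics/w2.png",optics.get_image("wrist")[:,:,::-1]);print(s["ee_pos"],s["tool_rot"],s["force"])
c=cam("wrist",s);print(proj(c,[np.array(s["ee_pos"])+[0,0,-.014]]))
E
```

```text
[0.40990718 0.00382007 0.03665719] [ 2.89677613e-03 -3.13748777e+00 -1.66006219e-03] [-0.43202988  0.44725247  0.02872406]
[[317.71054831 319.77844684]]
```

View pics/w2.png

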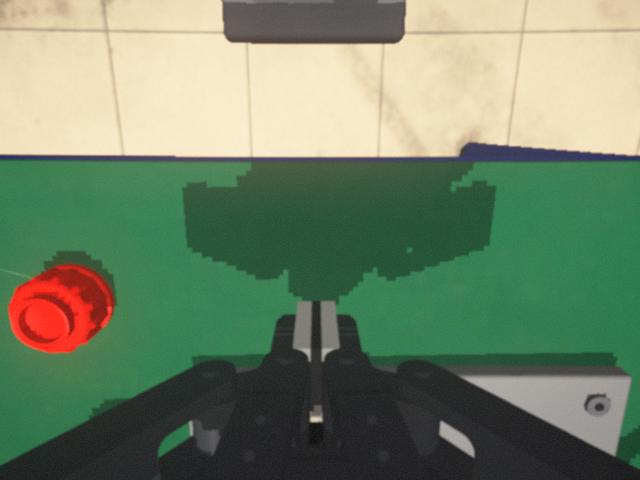

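The fingertips show at (316,302) and are only about 16 mm wide. They fit the slideway with room to spare, so I'll lower slightly and push.

send_rows:
  series:
    - [[-1, -0.2, 0.3], 0, 1]
    - [[-2, -0.2, 0.3], 0, 1]
    - [[-3, -0.2, 0.3], 0, 1]
    - [[-3.8, -0.2, 0.3], 0, 1]
    - [[-4.6, -0.2, 0.3], 0, 1]
    - [[-5.4, -0.2, 0.3], 0, 1]
    - [[-6.2, -0.2, 0.3], 0, 1]
    - [[-7, -0.2, 0.3], 0, 1]

```text
t: 3.3
ee_pos: [0.4825, 0.0002, 0.0352]
tool_rot: [-0.001, -3.141, -0.0]
force: [-1.0, 0.1, 0.3]
width: -0.0004
grip_force: 0.7
```

send_rows:
  series:
    - [[-0.6, 0, 0], 0, 1]
    - [[-1.2, 0, 0], 0, 1]
    - [[-1.8, 0, 0], 0, 1]
    - [[-2.3, 0, 0], 0, 1]
    - [[-2.7, 0, 0], 0, 1]
    - [[-3, 0, 0], 0, 1]
    - [[-3, 0, 0], 0, 1]

```text
t: 4.0
ee_pos: [0.5127, 0.0001, 0.0353]
tool_rot: [0.001, 3.141, 0.0]
force: [0.4, -0.6, -0.1]
width: 0.0002
grip_force: 0.0
```

send_rows:
  series:
    - [[-0.2, 0, 0], 0, 1]
    - [[-0.4, 0, 0], 0, 1]
    - [[-0.5, 0, 0], 0, 1]
    - [[-0.5, 0, 0], 0, 1]

```text
t: 4.4
ee_pos: [0.5173, 0.0001, 0.0353]
tool_rot: [0.001, 3.141, 0.0]
force: [-0.1, -0.4, 0.6]
width: -0.0002
grip_force: 0.0
```

```bash
python3 - <<'E'
from h import *
s=robot.sense();print(s["ee_pos"],s["force"])
a=optics.get_image("top")[:,:,::-1][205:300,240:380];b=optics.get_image("wrist")[:,:,::-1][150:480,100:540]
a=cv2.resize(a,None,fx=4,fy=4,interpolation=3)[:,:,:]
cv2.imwrite("pics/a3.png",a)
E
```

```text
[5.17259167e-01 1.30525228e-04 3.53214082e-02] [-0.12546978 -0.38106509  0.56548194]
```

View pics/a3.png

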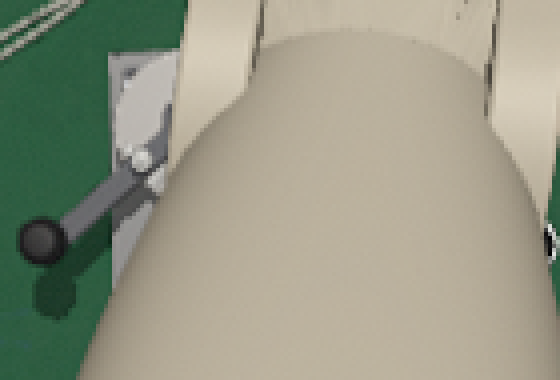

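The arm hides the slideway from above, and the lever is still released. I'll keep pushing in small steps until the force rises.

send_rows:
  series:
    - [[-0.1, 0, 0], 0, 1]
    - [[-0.2, 0, 0], 0, 1]
    - [[-0.3, 0, 0], 0, 1]
    - [[-0.3, 0, 0], 0, 1]

```text
t: 4.9
ee_pos: [0.5203, 0.0001, 0.0353]
tool_rot: [0.001, 3.141, 0.0]
force: [0.3, 0.3, -0.1]
width: -0.0001
grip_force: 0.2
```

send_rows:
  series:
    - [[-0.1, 0, 0], 0, 1]
    - [[-0.2, 0, 0], 0, 1]
    - [[-0.2, 0, 0], 0, 1]

```text
t: 5.2
ee_pos: [0.5211, 0.0002, 0.0351]
tool_rot: [-0.001, -3.14, -0.0]
force: [-5.3, 0.9, 3.0]
width: 0.0001
grip_force: 2.3
```

```bash
python3 - <<'E'
from h import *
cv2.imwrite("pics/sc4.png",cv2.resize(optics.get_image("scene")[200:330,220:390,::-1],None,fx=4.4,fy=4.4,interpolation=3))
E
```

```text
(no output)
```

View pics/sc4.png

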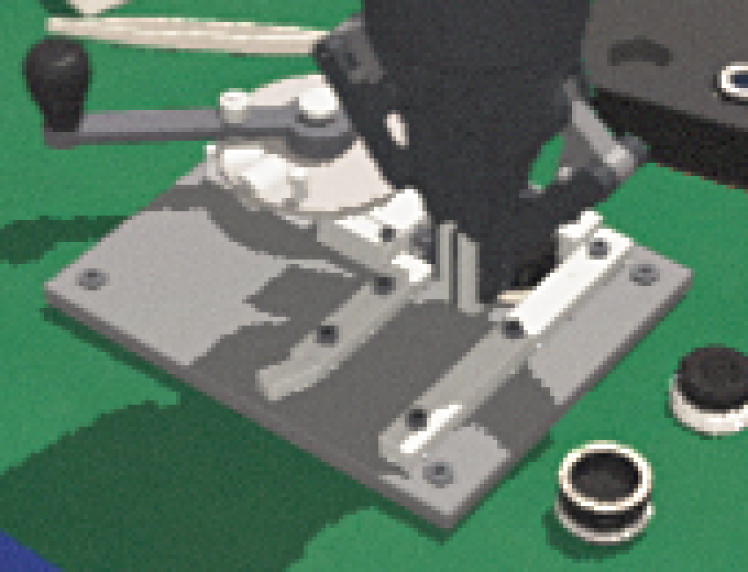

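The finger stands in the slideway with the cell ahead of it by the end stop, and a 5 N reaction came at x=0.521, about where home was expected. I'll press once more lightly, then back off and go up.

send_rows:
  series:
    - [[-0.1, 0, 0], 0, 1]
    - [[-0.1, 0, 0], 0, 1]
    - [[-0.1, 0, 0], 0, 1]

```text
t: 5.55
ee_pos: [0.5212, 0.0003, 0.035]
tool_rot: [-0.001, -3.138, -0.0]
force: [-6.5, 0.3, 5.2]
width: -0.0
grip_force: 3.5
```

send_rows:
  series:
    - [[0.3, 0, 0], 0, 1]
    - [[1, 0, 0], 0, 1]
    - [[2, 0, 0], 0, 1]
    - [[3, 0, -3], 0, 1]
    - [[4, 2, -7], 0, 1]
    - [[4, 6, -11], 0, 1]
    - [[3, 10, -12], 0, 1]
    - [[2, 14, -12], 0, 1]

```text
t: 6.35
ee_pos: [0.5049, 0.1417, 0.1589]
tool_rot: [0.002, 3.134, 0.002]
force: [1.0, -0.9, -0.2]
width: -0.0001
grip_force: 0.0
```

```bash
python3 - <<'E'
from h import *
s=robot.sense();print(s["ee_pos"],s["force"])
cv2.imwrite("pics/w5.png",optics.get_image("wrist")[:,:,::-1]);c=cam("wrist",s)
import pickle;pickle.dump(s,open("s5.pkl","wb"))
E
```

```text
[0.50488748 0.14172055 0.15888978] [ 0.95013618 -0.86794035 -0.21532521]
```

View pics/w5.png

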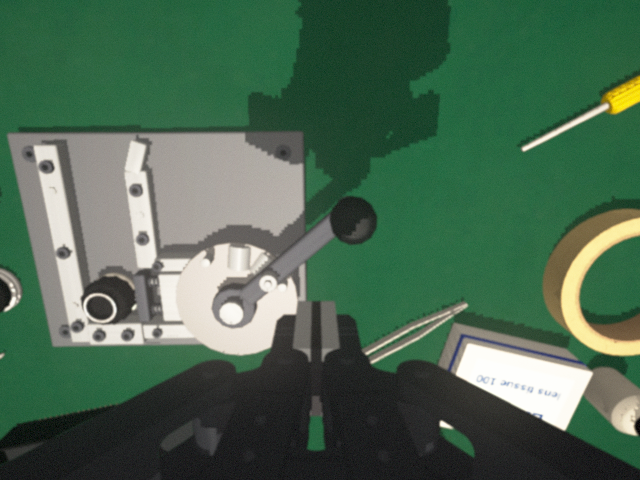

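The cell is home in the corner at (103,303), against the stop and by the pad. The lever is still released with the knob at (353,220) and the pivot cap at (230,313). The bystanders haven't moved.

```bash
python3 - <<'E'
from h import *
import pickle
s=pickle.load(open("s5.pkl","rb"));c=cam("wrist",s);g=cv2.cvtColor(cv2.imread("pics/w5.png"),6)
m=np.zeros_like(g);cv2.circle(m,(353,220),28,1,-1);m=cv2.morphologyEx(m*(g<60).astype(np.uint8),cv2.MORPH_OPEN,np.ones((7,7)))
k=max(cv2.findContours(m,0,2)[0],key=cv2.contourArea);(x,y),r=cv2.minEnclosingCircle(k)
K=onplane(c,[(x,y)],.071)[0];print(x,y,r,K.round(4),"cell",onplane(c,[(103,301)],.036).round(4),"pivot",onplane(c,[(230,313)],.05).round(4))
n=np.array([-.345,-.938]);
print(to(list(K[:2]-n*.0375)+[.159],np.deg2rad(69.8)))
P=np.array([.544,.0875]);print(np.hypot(*(K[:2]-P)),np.arctan2(*(K[:2]-P)[::-1]))
E
```

```text
352.59893798828125 218.1561279296875 24.88779067993164 [0.4823 0.1606 0.071 ] cell [[0.5447 0.0034 0.036 ]] pivot [[0.547  0.0878 0.05  ]]
(array([ 1.03,  4.9 , -0.12]), np.float64(20.39))
0.09565421523903345 2.2717452090577686
```

send_rows:
  series:
    - [[0.5, 2.5, 0], 8, 1]
    - [[1, 4.9, 0], 16, 1]
    - [[1, 4.9, 1], 20, 1]
    - [[1, 4.9, 4], 20, 1]
    - [[1, 4.9, 7], 20, 1]
    - [[1, 4.9, 8.9], 20, 1]
    - [[1, 4.9, 8.9], 20, 1]

```text
t: 7.1
ee_pos: [0.4903, 0.1885, 0.0635]
tool_rot: [-0.545, -3.089, 0.003]
force: [0.9, 0.7, 1.2]
width: 0.0003
grip_force: 0.0
```

```bash
python3 - <<'E'
from h import *
s=robot.sense();print(s["ee_pos"],s["force"])
P=np.array([.544,.0875]);n=np.array([-.345,-.938])
for d in(.008,.014):
  for q in(0,.15,.3,.46,.6,.75,.9,1.047,1.1):
    a=2.272+q;K=P+.095*np.array([np.cos(a),np.sin(a)]);print(d,q,to(list(K-n*(.0125+d))+[.070],np.deg2rad(69.8)))
E
```

```text
[0.4903242  0.18850117 0.06353681] [0.85008925 0.68749848 1.15655872]
0.008 0 (array([-0.26, -0.88, -0.65]), np.float64(0.17))
0.008 0.15 (array([ 0.35, -2.17, -0.64]), np.float64(0.17))
0.008 0.3 (array([ 0.77, -3.53, -0.63]), np.float64(0.17))
0.008 0.46 (array([ 0.98, -5.03, -0.63]), np.float64(0.17))
0.008 0.6 (array([ 0.96, -6.36, -0.62]), np.float64(0.17))
0.008 0.75 (array([ 0.75, -7.77, -0.62]), np.float64(0.17))
0.008 0.9 (array([ 0.32, -9.13, -0.62]), np.float64(0.17))
0.008 1.047 (array([ -0.29, -10.38,  -0.62]), np.float64(0.17))
0.008 1.1 (array([ -0.56, -10.81,  -0.62]), np.float64(0.17))
0.014 0 (array([-0.26, -0.28, -0.65]), np.float64(0.17))
0.014 0.15 (array([ 0.35, -1.57, -0.64]), np.float64(0.17))
0.014 0.3 (array([ 0.76, -2.93, -0.63]), np.float64(0.17))
0.014 0.46 (array([ 0.98, -4.43, -0.63]), np.float64(0.17))
0.014 0.6 (array([ 0.96, -5.76, -0.63]), np.float64(0.17))
0.014 0.75 (array([ 0.74, -7.17, -0.62]), np.float64(0.17))
0.014 0.9 (array([ 0.32, -8.53, -0.62]), np.float64(0.17))
0.014 1.047 (array([-0.3 , -9.78, -0.62]), np.float64(0.17))
0.014 1.1 (array([ -0.56, -10.21,  -0.62]), np.float64(0.17))
```

send_rows:
  series:
    - [[-0.2, 0, -0.6], 0, 1]
    - [[-0.2, -0.5, -0.6], 0, 1]
    - [[0, -1, -0.6], 0, 1]
    - [[0.3, -1.7, -0.6], 0, 1]
    - [[0.5, -2.4, -0.6], 0, 1]
    - [[0.7, -3.1, -0.6], 0, 1]
    - [[0.8, -3.7, -0.6], 0, 1]

```text
t: 7.8
ee_pos: [0.473, 0.1567, 0.0733]
tool_rot: [0.546, 3.092, 0.0]
force: [-0.6, -0.2, 1.0]
width: 0.0001
grip_force: 0.0
```

send_rows:
  series:
    - [[0.1, -0.7, 0.2], 0, 1]
    - [[0.2, -1.4, 0.2], 0, 1]
    - [[0.2, -2.1, 0.2], 0, 1]
    - [[0.2, -2.7, 0.2], 0, 1]
    - [[0.1, -3.4, 0.2], 0, 1]
    - [[0, -4.1, 0.2], 0, 1]

```text
t: 8.4
ee_pos: [0.4589, 0.1185, 0.0705]
tool_rot: [0.546, 3.094, 0.002]
force: [0.7, 2.5, 2.2]
width: 0.0001
grip_force: 1.0
```

```bash
python3 - <<'E'
from h import *
print(robot.sense()["ee_pos"])
cv2.imwrite("pics/w6.png",optics.get_image("wrist")[:,:,::-1])
E
```

```text
[0.45885983 0.11846098 0.07051155]
```

View pics/w6.png

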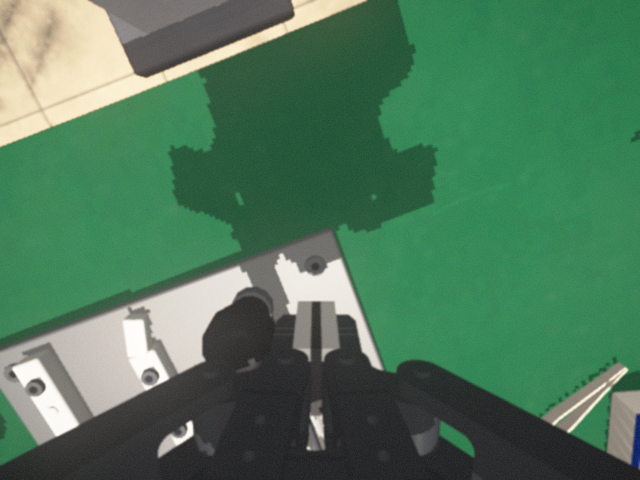

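The knob is against the finger's left side at (240,330), with the lever well on its way round. I'll continue to the stop.

send_rows:
  series:
    - [[-0.2, -0.5, 0], 0, 1]
    - [[-0.4, -1, 0], 0, 1]
    - [[-0.7, -1.5, 0], 0, 1]
    - [[-0.9, -2, 0], 0, 1]
    - [[-0.9, -2, 0], 0, 1]

```text
t: 8.95
ee_pos: [0.4607, 0.0965, 0.0702]
tool_rot: [-0.547, -3.093, -0.002]
force: [0.4, 2.0, -0.3]
width: 0.0001
grip_force: 0.9
```

send_rows:
  series:
    - [[-0.2, -0.3, 0], 0, 1]
    - [[-0.3, -0.6, 0], 0, 1]
    - [[-0.4, -0.8, 0], 0, 1]
    - [[-0.4, -0.8, 0], 0, 1]

```text
t: 9.35
ee_pos: [0.4607, 0.0954, 0.0704]
tool_rot: [-0.538, -3.091, -0.028]
force: [-1.4, 31.1, 1.1]
width: 0.0001
grip_force: 14.5
```

It hit the stop at 31 N, so I'll back off, lift and look.

send_rows:
  series:
    - [[0.2, 1, 0], 0, 1]
    - [[0.2, 3, 0], 0, 1]
    - [[0.2, 4, -3], 0, 1]
    - [[0.2, 4, -7], 0, 1]
    - [[0.2, 4, -11], 0, 1]
    - [[0.2, 4, -14], 0, 1]
    - [[0.2, 4, -14], 0, 1]

```text
t: 10.05
ee_pos: [0.4762, 0.1262, 0.2149]
tool_rot: [0.545, 3.086, 0.002]
force: [-0.0, 1.5, 0.4]
width: 0.0002
grip_force: 0.0
```

```bash
python3 - <<'E'
from h import *
s=robot.sense();print(s["ee_pos"],s["force"])
im=optics.get_image("wrist")[:,:,::-1];cv2.imwrite("pics/w7.png",im)
import pickle;pickle.dump(s,open("s7.pkl","wb"))
E
```

```text
[0.47616408 0.1261828  0.21488202] [-0.0093872   1.47109041  0.38679206]
```

View pics/w7.png

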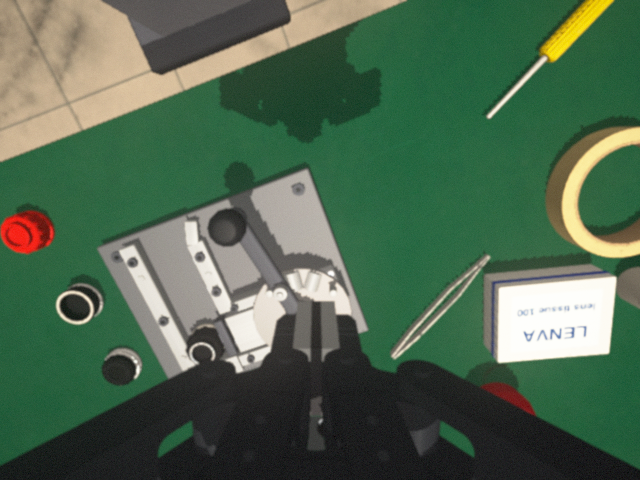

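The lever is round with its knob at (227,227). The cell at (203,349) sits between rail and pad at the stop, and the bystanders are in place. I'll check the numbers.

```bash
python3 - <<'E'
from h import *
import pickle
s=pickle.load(open("s7.pkl","rb"));c=cam("wrist",s)
K=onplane(c,[(227,226)],.071)[0];P=np.array([.544,.0875]);d=K[:2]-P
print(K,"lever",np.arctan2(d[1],d[0])%(2*np.pi)-2.272,np.hypot(*d),"cell",onplane(c,[(202,351)],.036))
E
```

```text
[0.4515258  0.07194979 0.071     ] lever 1.0361913205839457 0.09377252480284994 cell [[0.54715434 0.00061567 0.036     ]]
```

```bash
python3 -c "
from plant import robot
print(robot.hand_in())"
```

```text
the job is handed in; nothing more can be done
None
```

The cell is pushed home against the end stop and the lever is at its second stop (measured about 1.04 rad). The last view puts the cell within about 1 mm of the nest. The pad's force on the cell was not measured. The job is handed in at about 10 s, but no verdict was returned.

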